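# Wedge the rocking gel-casting table

### The arm

A 7-joint arm with a two-finger parallel gripper is mounted at the origin on a cart in front of the work surface, level with it; the furniture and walls round the work are solid. World frame = base frame: x ahead of the robot, y to its left, z up, the work surface at z = 0. Lengths are in m, angles in rad, forces in N, time in s.
With the tool pointing down it reaches from about 0.4 to 0.85 m from the base axis. Payload 10.4 kg.
Tool frame: the origin (TCP) lies on the centre line of the jaws, within the pads' length; the fingertips stand 17 mm ahead of it and the grasp point (between the pads) lies 2 mm behind it; z points along the fingers, y is the line along which they close (so a half turn about z gives the same grasp; the last joint's range is limited). The gripper opens to 85 mm and grips with 20 to 120 N. Pads are 22 mm wide; open, the fingers measure 114 mm over their backs; the gripper's body (76 mm by 85 mm) begins 54 mm behind the grasp point. The pads swing forward as they close: fully open they stand 13 mm farther back than shut.
Start: joints at [-1.346, 0.332, -0.065, 1.46, 0.022, 1.35, -0.088], TCP at [0.153, 0.606, 0.248] pointing down, gripper open.
Joint ranges: [-2.6, 2.6], [-0.5, 2.12], [-1.47, 1.34], [0.16, 2.42], [-1.27, 4.41], [0.06, 2.06], [-2.6, 2.6]. Speed limits (rad/s): [2.22, 2.22, 2.79, 2.79, 3.14, 3.14, 3.14].

### API

Orientations are given as a unit quaternion [x, y, z, w].
In Python, from workcell import sensors, imaging, order, spotter gives the robot as it stands. The module is installed in compiled form; this text tells all that it offers.
- The arm moves only by the shell command python3 -m inch 'ROWS' [FORCE]. ROWS is JSON, a list that holds one entry, the list of rows, each a list of 7 numbers: the shift along the tool's x, y, z in m, then the turn, a rotation vector about the tool's x, y, z in rad, then the closure, from -1 (fully open) to 1 (shut). In form: [[[x, y, z, ax, ay, az, hand], ...]]. A call has 1 to 10 rows; each row is the pose to reach, as a shift and turn from the pose commanded when the call began, along the tool's axes at that moment; what a row does not reach only later rows make up. A row lasts 1/10 s, in which the tool goes at most 50 mm and 8.59 degrees, less where a joint would pass 70% of its speed; a pose out of reach is approached as far as the arm can. A call with a gripper value outside its range is refused whole. The fingers move at their own pace and stop on an object; FORCE is the grip in N (left out, the last holds). Time passes only in rows, so rows that repeat a pose let the fingers close. It gives the time, the measured TCP pose, the force, the opening and the grip force at its end, in the units of the state.
- sensors.get_obs(): the state, without advancing time (a new reading comes with each control period).
- imaging.camera(name): name is "scene" or "top"; returns the picture (384x512x3 uint8, blue, green, red); there is no depth.
- imaging.calibration(name): a dict with "mtx" (3x3 intrinsics, pixels), "R" (3x3) and "t" (3): a world point X has camera coordinates R X + t. Camera axes: x right, y down, z forward; pixel columns grow to the right and rows downward; lengths in m; the calibration is good to about 2 mm. A picture is of the moment at which its call begins. calibration takes no time and is no camera call.
- order.hand_in(): hands the job in; it is judged then, once.
Trained networks look in the newest picture that a camera, given by its name, has taken for a name from the list of things; names that differ only in an ending like _2 or _b are one class to them, and where a whole thing is asked for, a point or a joint stands for the part that bears it (a point fixed in the world has none). Each returns a list of dicts, best first, with "conf" (0 to 1); they miss things now and then, are a little off and sometimes report something else, mostly with a low value. They report only what shows in the picture. A call takes as long as a camera call. They do not tell look-alikes from the thing itself.
- spotter.look_for(label, camera): "pixel" ([column, row] in pixels, amid what is visible of it).
The state is a dict: "clock": time; "joint_pos": joint angles; "joint_velocities": joint speeds; "tau": joint torques, N m; "position": TCP position; "ee_rot": TCP orientation; "ft_force": force on the tool from outside, world axes, zero at the start; "torque": the same for the moment, N m; "grip_width": opening from 0.0 (shut) to 1.0 (fully open); "grasp_force": force on a finger pad.
Only numpy, scipy, OpenCV 4.12 (cv2) and the standard library are available. Lean on these libraries where they do the work, as an engineer would, in place of code of your own. Each camera call takes 0.05 s, during which the arm holds its last target. There are 200 camera calls.

### The job

The low grey gel-casting table rocks because the foot at the corner facing the wooden wedge is too short. With the fingertips, first press that corner down to feel it rock, then push the wedge, thin end first, along the bench under the short foot until it just takes up the gap, leaving the table level and where it stood. Finish while still pressing that corner down firmly to show that it no longer rocks; do not lift anything and leave the other things alone.

Things in the scene. Friction and masses are not known exactly. Their poses are not given: they have to be found in the camera images.
- casting_table: Low loose grey box, white top, 170 (x) x 190 (y) x 46 mm, 1.3 to 1.8 kg, on four 20 mm dome feet; underside 14 mm above the bench. Origin: on the bench under its centre, z up. A clear tray fixed on top, 23 mm higher, covers x -30..75, y -90..35 mm. The foot at x -70, y +80 mm is short: it hangs 4.5 to 9 mm above the bench (differs each time); the other three stand on it.
- loose_corner (a point): Press here: point on the table's flat white top, 46 mm above the bench, straight above the short foot, 15 mm in from both edges. 2 to 6 N straight down tips the table by 0.04 to 0.09 rad until the short foot meets the bench; let go, it tips back level.
- wedge: Loose plain wooden wedge, 56 (x) x 108 (y) mm, 70 g. Origin: on the bench under the middle of its length, z up. Its ramp rises 1 in 8.7 from 3 mm thick at the thin end (y -54) to 14 mm (y +42), then an upright block 12 mm thick, 24 mm high. Starts in line with the short foot to 10 mm and 0.25 rad, to be pushed in the table's -y direction.
- wedge_tip (a point): middle of the wedge's thin end, at bench height (wedge y -54 mm); starts about 10 to 45 mm outside the table's +y side, pointing at the short foot
- wedge_back (a point): middle of the block's upright back face (56 mm wide, 24 mm high), 12 mm above the bench, wedge y +54 mm: push here. The wedge slides with about 0.5 N; once the ramp meets the short foot the push rises to 2 to 7 N; pushing on only shoves the table along or lifts that corner.
- tube_rack: bystander: orange microtube rack 110 x 73 x 49 mm, origin under its centre
- timer: bystander: white bench timer 66 x 66 x 18 mm, origin under its centre
- petri_dish: bystander: flat round beige dish 91 mm wide, 14 mm high, origin under its centre
Things that resemble listed ones, but are neither listed nor needed, are in the scene too. Leave any green look-alike of the wedge alone.

How it is judged:
By the outcome, as a careful person would: the job done as asked, in the order asked, and still so for the second after the job is handed in, while the arm keeps its last pose, push and grip.
It also fails if it takes over 51 s, if anything falls off the work surface, if the arm or the gripper's body presses on something with over 40 N, if the wrist force passes 120 N, or if a joint passes its speed limit or range.

## Working session

There is one attempt and no reset: what is moved stays moved. The work goes in short steps, Python scripts to look and compute and a shell command to move; the robot and the scene stay as the last step left them, time stands still between calls to the robot, and variables do not carry over. Pictures are saved under pics/ and viewed, at most 10 in all, crops included, and the job is handed in when it is done.

```bash
mkdir -p pics; python3 - <<'E'
from workcell import sensors, imaging, spotter
import cv2
o=sensors.get_obs();print(o['clock'],o['position'],o['ee_rot'],o['ft_force'],o['grip_width'])
for c in ("top","scene"):
    im=imaging.camera(c);cv2.imwrite(f"pics/{c}0.png",im)
    k=imaging.calibration(c);print(c,k['mtx'].tolist() if hasattr(k['mtx'],'tolist') else k['mtx'],k['R'],k['t'])
    for n in ("casting_table","loose_corner","wedge","wedge_tip","wedge_back","tube_rack","timer","petri_dish"):
        print(n,[(d['pixel'],round(d['conf'],2)) for d in spotter.look_for(n,c)[:3]])
E
```

```text
0.0 [0.15322236 0.60554334 0.24749689] [ 1.23590569e-01  9.92333018e-01 -7.41140840e-04 -5.05882628e-05] [-0.5479598   0.58036555 -0.25263545] 1.0025778844686912
top [[495.5937758598136, 0.0, 259.06278791009845], [0.0, 495.5937758598136, 184.32246274101107], [0.0, 0.0, 1.0]] [[ 0.01733859 -0.99983755  0.00492425]
 [-0.99450377 -0.01775428 -0.10318445]
 [ 0.10325512 -0.00310811 -0.99465005]] [0.26663725 0.61510223 0.94821943]
casting_table [([359.3, 221.4], 0.86)]
loose_corner [([358.9, 220.7], 0.94)]
wedge [([161.3, 274.1], 0.79), ([257.8, 249.5], 0.62)]
wedge_tip [([163.8, 274.3], 0.76), ([262.7, 248.3], 0.64)]
wedge_back [([262.2, 249.1], 0.87), ([158.4, 270.0], 0.78), ([220.7, 141.8], 0.44)]
tube_rack [([219.6, 142.5], 0.73), ([261.4, 247.3], 0.56)]
timer [([274.2, 130.7], 0.81)]
petri_dish [([157.6, 200.5], 0.84)]
scene [[362.0518402582682, 0.0, 252.90378704978986], [0.0, 362.0518402582682, 191.31141475364393], [0.0, 0.0, 1.0]] [[-0.86511719 -0.50155394  0.00398517]
 [-0.34615756  0.59129055 -0.72838892]
 [ 0.36296994 -0.63152128 -0.68515231]] [0.64713595 0.07059613 0.84803679]
casting_table [([300.5, 160.7], 0.84), ([288.8, 220.5], 0.5)]
loose_corner [([304.7, 162.0], 0.6)]
wedge [([269.3, 293.9], 0.98), ([286.9, 217.9], 0.68)]
wedge_tip [([268.7, 296.3], 0.95), ([290.9, 222.0], 0.84)]
wedge_back [([271.1, 294.9], 0.81), ([288.8, 219.4], 0.6)]
tube_rack [([199.6, 200.9], 0.65)]
timer [([214.5, 174.9], 0.96)]
petri_dish [([207.5, 259.9], 0.6)]
```

View pics/top0.png

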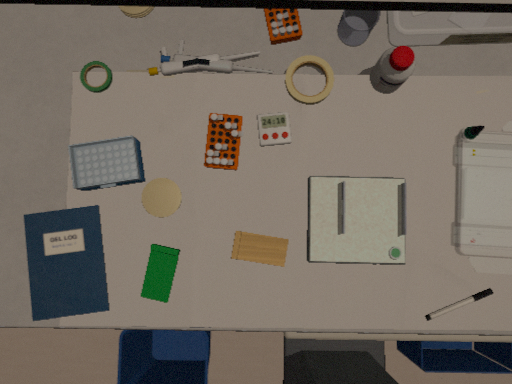

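View pics/scene0.png

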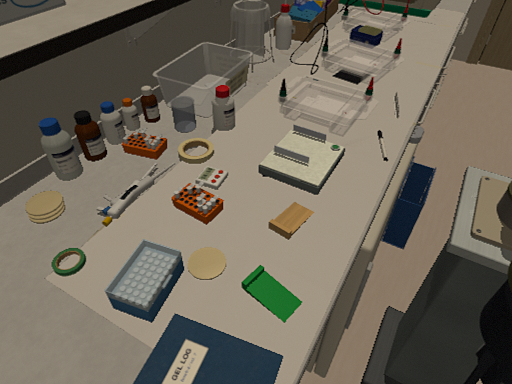

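The top view has two wedge-like things: a wooden one at (260,249) and a green one at (161,274). The wooden one fits, because its thin end at column 287 faces the table's left side at column 309. The short foot should be under the table's lower-left corner, near (315,258). I'll confirm this in an enlarged crop.

```bash
python3 - <<'E'
import cv2
im=cv2.imread("pics/top0.png")[160:280,220:420]
cv2.imwrite("pics/crop.png",cv2.resize(im,None,fx=4,fy=4,interpolation=cv2.INTER_CUBIC))
E
```

```text
(no output)
```

View pics/crop.png

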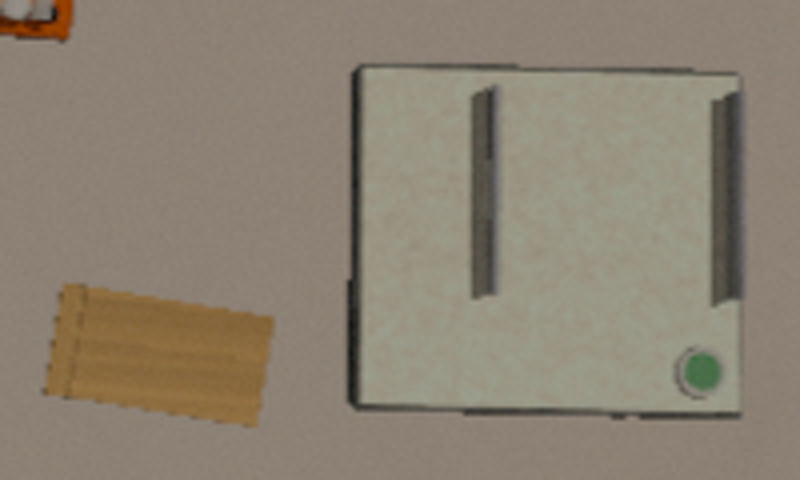

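The crop shows the wooden wedge with its block at the left (55,340) and its thin end at the right (265,372). The table top's corners are (358,66), (742,74), (742,414) and (355,406). The short-foot corner is the lower left one.

```bash
cat > h.py <<'E'
import numpy as np
from workcell import imaging
def ray(p,z,c="top"):
    k=imaging.calibration(c);M,R,t=[np.array(k[a]) for a in("mtx","R","t")]
    o=-R.T@t; d=R.T@np.linalg.solve(M,[p[0],p[1],1]); return o+d*(z-o[2])/d[2]
def crop(p,x0=220,y0=160,f=4): return ((p[0]+.5)/f-.5+x0,(p[1]+.5)/f-.5+y0)
def table(C): # TL,TR,BR,BL world -> centre, yaw, corner point
    C=np.array(C)[:,:2]; c=C.mean(0)
    ey=(C[0]-C[1])+(C[3]-C[2]); yaw=np.arctan2(-ey[0],ey[1])
    R=np.array([[np.cos(yaw),-np.sin(yaw)],[np.sin(yaw),np.cos(yaw)]])
    return c,yaw,c+R@[-.07,.08]
E
python3 - <<'E'
from h import *
np.set_printoptions(precision=4,suppress=True)
T=[ray(crop(p),.046) for p in((358,66),(742,74),(742,414),(355,406))]
print([np.linalg.norm(T[i]-T[i-1]) for i in range(4)])
print(table(T))
f=[ray(crop(p),.003) for p in((273,317),(257,427))]
b=[ray(crop(p),.024) for p in((66,284),(44,394))]
tip=sum(f)/2;bk=sum(b)/2;d=tip-bk
print(f,b,tip,bk,np.linalg.norm(d[:2]),"heading off -y",np.arctan2(d[0],-d[1]))
from workcell import sensors
from scipy.spatial.transform import Rotation as Ro
print(Ro.from_quat(sensors.get_obs()['ee_rot']).as_matrix())
E
```

```text
[np.float64(0.1640656731266222), np.float64(0.18743360839737783), np.float64(0.1641322545149858), np.float64(0.18558656786743266)]
(array([0.5443, 0.087 ]), np.float64(-0.003195670927757257), array([0.4745, 0.1672]))
[array([0.504 , 0.2175, 0.003 ]), array([0.4492, 0.2249, 0.003 ])] [array([0.5185, 0.321 , 0.024 ]), array([0.4647, 0.3306, 0.024 ])] [0.4766 0.2212 0.003 ] [0.4916 0.3258 0.024 ] 0.10569656208606519 heading off -y -0.14222797170163856
[[-0.9695  0.2453  0.    ]
 [ 0.2453  0.9695  0.0001]
 [ 0.      0.0001 -1.    ]]
```

```bash
python3 -m inch '[[[-0.21,-0.173,0.03,0,0,0.66,1],[-0.21,-0.173,0.03,0,0,0.66,1],[-0.21,-0.173,0.03,0,0,0.66,1],[-0.21,-0.173,0.03,0,0,0.66,1],[-0.21,-0.173,0.03,0,0,0.66,1],[-0.419,-0.346,0.11,0,0,1.323,1],[-0.419,-0.346,0.11,0,0,1.323,1],[-0.419,-0.346,0.11,0,0,1.323,1],[-0.419,-0.346,0.11,0,0,1.323,1],[-0.419,-0.346,0.11,0,0,1.323,1]]]' 20
python3 -m inch '[[[0,0,0,0,0,0,1],[0,0,0,0,0,0,1],[0,0,0,0,0,0,1]]]'
```

```text
clock: 1.9
position: [0.4436, 0.2098, 0.1534]
ee_rot: [0.709, 0.705, 0.001, -0.0]
ft_force: [0.3, 0.8, -0.2]
grip_width: 0.0
grasp_force: 0.0
clock: 2.2
position: [0.4423, 0.2126, 0.1537]
ee_rot: [0.706, 0.708, 0.0, -0.0]
ft_force: [-0.5, 0.9, -0.2]
grip_width: -0.002
grasp_force: 0.0
```

```bash
python3 -m inch '[[[-0.045,0.032,0,0,0,0,1],[-0.045,0.032,0.04,0,0,0,1],[-0.045,0.032,0.072,0,0,0,1],[-0.045,0.032,0.072,0,0,0,1],[-0.045,0.032,0.072,0,0,0,1]]]'
python3 - <<'E'
from workcell import imaging
import cv2
s=imaging.camera("scene")[110:260,200:400]; t=imaging.camera("top")[160:310,220:420]
cv2.imwrite("pics/p1.png",cv2.resize(cv2.vconcat([s,t]),None,fx=2,fy=2,interpolation=cv2.INTER_CUBIC) if 0 else cv2.resize(cv2.hconcat([s,t]),None,fx=2,fy=2,interpolation=cv2.INTER_CUBIC))
E
```

```text
clock: 2.7
position: [0.4744, 0.1676, 0.0822]
ee_rot: [0.706, 0.708, -0.0, -0.0]
ft_force: [0.4, 0.1, -0.7]
grip_width: 0.0
grasp_force: 0.0
```

View pics/p1.png

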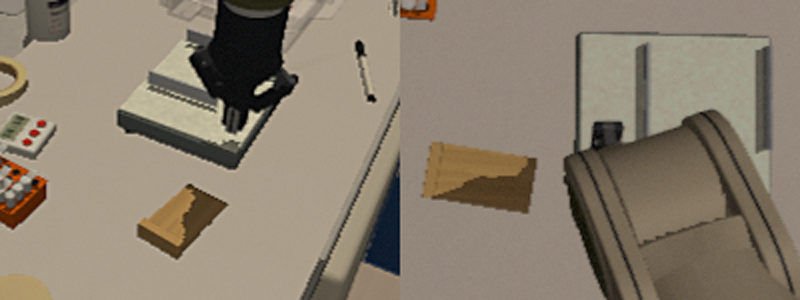

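The left half (scene) shows the shut fingertips at about (232,118), above the near-left corner of the table. The wedge is untouched at (183,220). Next I press down slowly.

```bash
python3 -m inch '[[[0,0,0.008,0,0,0,1],[0,0,0.014,0,0,0,1],[0,0,0.017,0,0,0,1],[0,0,0.018,0,0,0,1],[0,0,0.019,0,0,0,1],[0,0,0.02,0,0,0,1],[0,0,0.021,0,0,0,1],[0,0,0.021,0,0,0,1]]]'
python3 -m inch '[[[0,0,0.001,0,0,0,1],[0,0,0.002,0,0,0,1],[0,0,0.003,0,0,0,1],[0,0,0.003,0,0,0,1]]]'
```

```text
clock: 3.6
position: [0.4746, 0.1667, 0.0606]
ee_rot: [0.707, 0.707, 0.0, -0.0]
ft_force: [-3.0, 1.3, 3.5]
grip_width: -0.0
grasp_force: 1.6
clock: 4.0
position: [0.4747, 0.1666, 0.0574]
ee_rot: [0.707, 0.707, 0.0, -0.0]
ft_force: [-1.0, 2.7, 3.5]
grip_width: -0.0
grasp_force: 1.6
```

```bash
python3 -m inch '[[[0,0,0.001,0,0,0,1],[0,0,0.002,0,0,0,1],[0,0,0.002,0,0,0,1]]]'
python3 -m inch '[[[0,0,0.001,0,0,0,1],[0,0,0.0015,0,0,0,1],[0,0,0.0015,0,0,0,1]]]'
```

```text
clock: 4.3
position: [0.4748, 0.1668, 0.0564]
ee_rot: [0.707, 0.707, 0.0, -0.0]
ft_force: [-7.0, 1.3, 17.4]
grip_width: -0.002
grasp_force: 8.6
clock: 4.6
position: [0.4749, 0.1669, 0.056]
ee_rot: [0.707, 0.707, 0.0, -0.001]
ft_force: [-13.1, -1.1, 32.8]
grip_width: -0.003
grasp_force: 16.9
```

```bash
python3 -m inch '[[[0,0,-0.01,0,0,0,1],[0,0,-0.03,0,0,0,1],[0,0,-0.06,0,0,0,1],[0.05,0.004,-0.06,0,0,0,0.4],[0.1,0.009,-0.06,0,0,0,0.4],[0.15,0.014,-0.06,0,0,0,0.4],[0.2,0.017,-0.06,0,0,0,0.4],[0.2,0.017,-0.06,0,0,0,0.4],[0.2,0.017,-0.06,0,0,0,0.4]]]'
python3 - <<'E'
from workcell import imaging
import cv2
s=imaging.camera("scene")[110:260,200:400]; t=imaging.camera("top")[160:310,220:420]
cv2.imwrite("pics/p2.png",cv2.resize(cv2.hconcat([s,t]),None,fx=2,fy=2,interpolation=cv2.INTER_CUBIC))
E
```

```text
clock: 5.5
position: [0.4913, 0.3671, 0.1131]
ee_rot: [0.706, 0.708, -0.001, 0.0]
ft_force: [-0.2, -0.4, -1.0]
grip_width: 0.3
grasp_force: 0.0
```

View pics/p2.png

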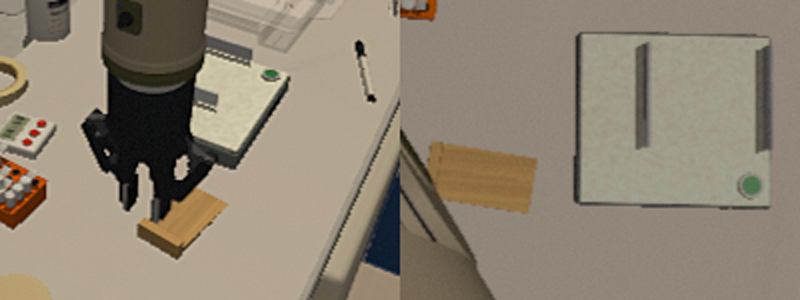

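The table has not moved: its corners are still at the same pixels, (579,33) and (578,203) in this picture. The fingers are behind the block, at about (140,205) in the scene half. Now I line up with the wedge's axis, go down and approach.

```bash
python3 -m inch '[[[0,0.006,0.02,0,0,0.14,0.4],[0,0.006,0.05,0,0,0.14,0.4],[0,0.006,0.08,0,0,0.14,0.4],[0,0.006,0.088,0,0,0.14,0.4],[0,0.006,0.088,0,0,0.14,0.4]]]'
python3 -m inch '[[[-0.01,0,0,0,0,0,0.4],[-0.02,0,0,0,0,0,0.4],[-0.03,0,0,0,0,0,0.4],[-0.04,0,0,0,0,0,0.4],[-0.05,0,0,0,0,0,0.4],[-0.05,0,0,0,0,0,0.4]]]'
python3 - <<'E'
from workcell import imaging
import cv2
s=imaging.camera("scene")[110:260,200:400]; t=imaging.camera("top")[160:310,220:420]
cv2.imwrite("pics/p3.png",cv2.resize(cv2.hconcat([s,t]),None,fx=2,fy=2,interpolation=cv2.INTER_CUBIC))
E
```

```text
clock: 6.1
position: [0.4975, 0.3648, 0.0253]
ee_rot: [0.755, 0.655, -0.001, 0.0]
ft_force: [0.1, -0.3, 0.6]
grip_width: 0.297
grasp_force: 0.0
clock: 6.7
position: [0.4908, 0.315, 0.0262]
ee_rot: [0.755, 0.655, -0.0, 0.0]
ft_force: [-0.9, -0.1, -1.3]
grip_width: 0.295
grasp_force: 0.0
```

View pics/p3.png

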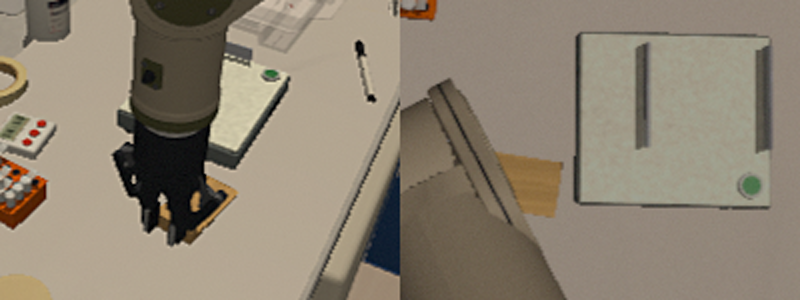

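The wedge is moving straight ahead. Its thin end is now at about (558,190) in the top half and the table is untouched. I carry on while turning gradually into line with the table.

```bash
python3 -m inch '[[[-0.01,0,0,0,0,0,0.4],[-0.018,0,0,0,0,0,0.4],[-0.024,0,0,0,0,-0.03,0.4],[-0.028,0,0,0,0,-0.06,0.4],[-0.032,0,0,0,0,-0.09,0.4],[-0.036,0,0,0,0,-0.12,0.4],[-0.04,0,0,0,0,-0.14,0.4],[-0.043,0,0,0,0,-0.14,0.4],[-0.043,0,0,0,0,-0.14,0.4]]]'
python3 - <<'E'
from workcell import imaging
import cv2
s=imaging.camera("scene")[110:260,200:400]; t=imaging.camera("top")[160:310,220:420]
cv2.imwrite("pics/p4.png",cv2.resize(cv2.hconcat([s,t]),None,fx=2,fy=2,interpolation=cv2.INTER_CUBIC))
E
```

```text
clock: 7.7
position: [0.4847, 0.2737, 0.026]
ee_rot: [0.708, 0.707, -0.0, 0.0]
ft_force: [0.4, -0.2, 0.4]
grip_width: 0.304
grasp_force: 0.0
```

View pics/p4.png

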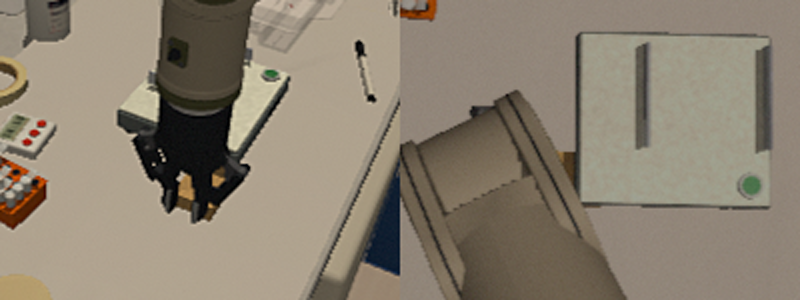

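The wedge has gone under the table's left edge at (572,160) in the top half, roughly square to it, and the table has not moved. I advance in small steps and watch the force in y.

```bash
for i in 1; do python3 -m inch '[[[-0.004,0,0,0,0,0,0.4],[-0.008,0,0,0,0,0,0.4],[-0.008,0,0,0,0,0,0.4]]]'; done
python3 -m inch '[[[-0.001,0,0,0,0,0,0.4],[-0.002,0,0,0,0,0,0.4],[-0.002,0,0,0,0,0,0.4]]]' | grep -E 'pos|ft_'
python3 -m inch '[[[-0.001,0,0,0,0,0,0.4],[-0.002,0,0,0,0,0,0.4],[-0.002,0,0,0,0,0,0.4]]]' | grep -E 'pos|ft_'
python3 -m inch '[[[-0.001,0,0,0,0,0,0.4],[-0.002,0,0,0,0,0,0.4],[-0.002,0,0,0,0,0,0.4]]]' | grep -E 'pos|ft_'
```

```text
clock: 8.1
position: [0.4848, 0.2656, 0.026]
ee_rot: [0.707, 0.707, -0.0, 0.0]
ft_force: [0.6, -0.0, -0.3]
grip_width: 0.301
grasp_force: 0.0
position: [0.4847, 0.2643, 0.026]
ft_force: [0.0, -0.9, -0.2]
position: [0.4847, 0.2622, 0.026]
ft_force: [0.6, -0.5, -0.2]
position: [0.4847, 0.2602, 0.026]
ft_force: [-0.5, -0.2, -0.2]
```

```bash

python3 -m inch '[[[-0.001,0,0,0,0,0,0.4],[-0.002,0,0,0,0,0,0.4],[-0.002,0,0,0,0,0,0.4]]]' | grep -E 'pos|ft_'
python3 -m inch '[[[-0.001,0,0,0,0,0,0.4],[-0.0015,0,0,0,0,0,0.4],[-0.0015,0,0,0,0,0,0.4]]]' | grep -E 'pos|ft_'
```

```text
position: [0.4846, 0.2583, 0.026]
ft_force: [-0.0, -0.1, -0.1]
position: [0.4847, 0.257, 0.026]
ft_force: [-0.1, 2.5, -1.8]
```

```bash

python3 -m inch '[[[-0.001,0,0,0,0,0,0.4],[-0.0015,0,0,0,0,0,0.4],[-0.0015,0,0,0,0,0,0.4]]]' | grep -E 'pos|ft_'
```

```text
position: [0.4846, 0.2555, 0.026]
ft_force: [-0.8, 2.7, -1.5]
```

The push rose to 2.5–2.7 N at the depth expected for a gap of about 6.5 mm, so the foot is on the ramp. I back off, lift and look.

```bash
python3 -m inch '[[[0.01,0,0,0,0,0,0.4],[0.04,0,0,0,0,0,0.4],[0.08,0,-0.02,0,0,0,0.4],[0.12,0,-0.06,0,0,0,1],[0.15,0,-0.09,0,0,0,1],[0.15,0,-0.09,0,0,0,1],[0.15,0,-0.09,0,0,0,1]]]'
python3 - <<'E'
from workcell import imaging
import cv2
s=cv2.resize(imaging.camera("scene")[110:260,240:340],None,fx=4,fy=4,interpolation=cv2.INTER_CUBIC); t=cv2.resize(imaging.camera("top")[160:310,290:390],None,fx=4,fy=4,interpolation=cv2.INTER_CUBIC)
cv2.imwrite("pics/p5.png",cv2.hconcat([s,t]))
E
```

```text
clock: 10.6
position: [0.4845, 0.4064, 0.1163]
ee_rot: [0.707, 0.708, 0.0, 0.0]
ft_force: [-0.1, -1.3, -0.4]
grip_width: 0.0
grasp_force: 0.0
```

View pics/p5.png

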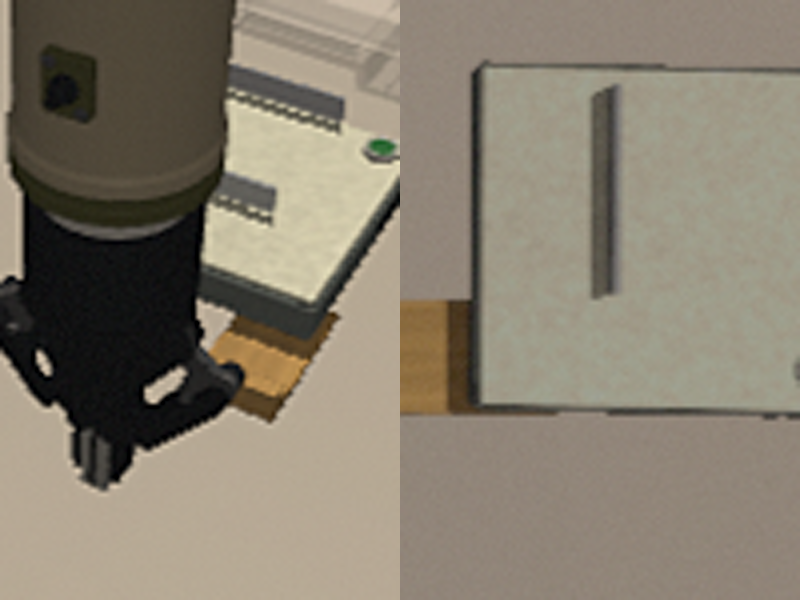

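The wedge lies square, under the corner, with its edges at rows 300 and 413 in the top half. The table is within about 1 mm of where it stood and still level. Now the final press.

```bash
python3 -m inch '[[[-0.05,-0.005,0,0,0,0,1],[-0.1,-0.01,0,0,0,0,1],[-0.15,-0.01,0,0,0,0,1],[-0.2,-0.01,0.01,0,0,0,1],[-0.239,-0.01,0.03,0,0,0,1],[-0.239,-0.01,0.045,0,0,0,1],[-0.239,-0.01,0.05,0,0,0,1],[-0.239,-0.01,0.051,0,0,0,1],[-0.239,-0.01,0.051,0,0,0,1]]]' | grep -E 'pos|ft_'
python3 -m inch '[[[0,0,0.001,0,0,0,1],[0,0,0.002,0,0,0,1],[0,0,0.002,0,0,0,1]]]' | grep -E 'pos|ft_'
```

```text
position: [0.4746, 0.167, 0.0651]
ft_force: [-0.5, -0.5, -0.1]
position: [0.4747, 0.1667, 0.0631]
ft_force: [0.1, 0.2, -0.6]
```

```bash
python3 -m inch '[[[0,0,0.0005,0,0,0,1],[0,0,0.001,0,0,0,1],[0,0,0.001,0,0,0,1]]]' | grep -E 'pos|ft_'
python3 -m inch '[[[0,0,0.0005,0,0,0,1],[0,0,0.001,0,0,0,1],[0,0,0.001,0,0,0,1]]]' | grep -E 'pos|ft_'
```

```text
position: [0.4748, 0.1667, 0.0628]
ft_force: [-3.2, 0.1, 10.2]
position: [0.4749, 0.1668, 0.0626]
ft_force: [-7.4, -1.8, 21.8]
```

```bash
python3 -m inch '[[[0,0,0,0,0,0,1],[0,0,0,0,0,0,1],[0,0,0,0,0,0,1],[0,0,0,0,0,0,1],[0,0,0,0,0,0,1]]]' 
python3 - <<'E'
from workcell import imaging
import cv2
s=cv2.resize(imaging.camera("scene")[110:260,240:340],None,fx=4,fy=4,interpolation=cv2.INTER_CUBIC); t=cv2.resize(imaging.camera("top")[160:310,290:390],None,fx=4,fy=4,interpolation=cv2.INTER_CUBIC)
cv2.imwrite("pics/p6.png",cv2.hconcat([s,t]))
E
```

```text
clock: 13.0
position: [0.4749, 0.1668, 0.0626]
ee_rot: [0.707, 0.707, 0.0, -0.0]
ft_force: [-8.5, -2.6, 21.3]
grip_width: -0.004
grasp_force: 10.7
```

View pics/p6.png

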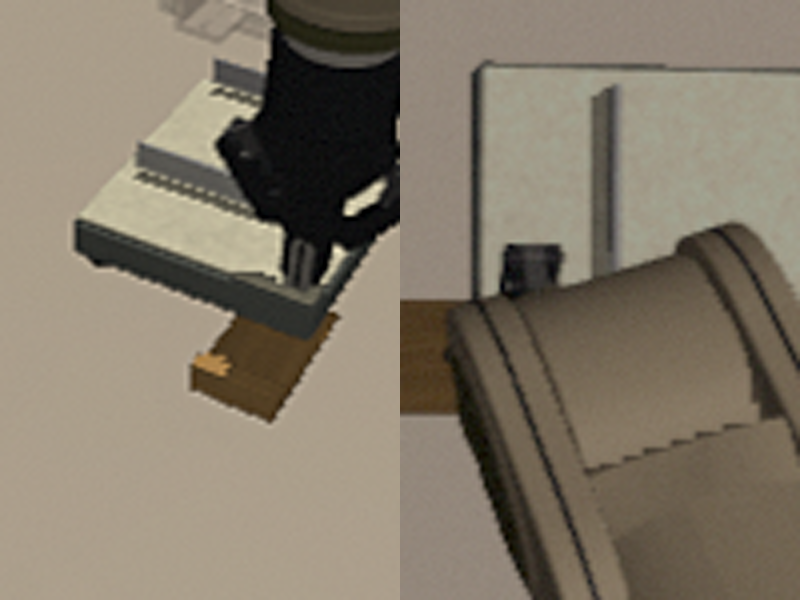

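The fingertips press on the corner at (300,280) in the scene half, with a steady 21 N. The table is level and in place, and the wedge sits under the corner at (265,365). I hand the job in.

```bash
python3 -c "
from workcell import order
print(order.hand_in())"
```

```text
the job is handed in; nothing more can be done
None
```

The job is handed in: the corner rocked about 6.5 mm when first pressed, the wooden wedge now fills that gap, the table is level and within about 1 mm of where it stood, and the fingertips still press the corner at about 21 N without it rocking.

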